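# Clip the cabinet key onto its snap hook

### The job

Pick up the key with the wooden handle and push its steel loop gently down past the sprung gate of the snap hook on the key stand, so that the gate snaps shut behind it. Then let go, leave the key hanging still from the hook, and do not force the hook or disturb the other things on the counter.

Things in the scene. Friction and masses are not known exactly. Their poses are not given: they have to be found in the camera images.
- key: Key lying flat. Origin: centre of the wooden handle's underside; +x towards its steel loop, z up. Handle 44 long (x -22 to 22), 24 wide, 26 high; grip it across the 24. Brass shaft at the other end to x = -61. Rigid flat loop of 6 mm wire level with mid-height (13 above underside); opening x 22 to 46, 20 wide, narrowing to 12 at the end bar. 60 g.
- loop_bar (a point): Centre of the loop's end bar, 49 mm ahead of the key's origin, 13 mm above its underside. Lowered in the hook's mouth with the nose inside the loop, it meets the sprung gate about 41 mm above the bend, swings it down and in (2 to 6 N), passes its tip at 11 to 16 mm, where the force drops and the gate snaps shut above it, and meets the rigid bottom at 6.5 mm.
- stand: Key stand, fixed: round foot 100 mm across, 16 high; post 12 thick, 275 tall with black ball. Origin: centre of foot's underside, on the post axis, z up. A 7 mm wire snap hook with a brass gate reaches along the stand's -x (at y = 0) from a clamped sleeve. Its height varies and is not measured: see or feel it. Hook and held key must not press over 10 N on each other.
- mouth (a point): On the stand, 79 mm along its -x, 165 up: middle of the hook's mouth, at the MEAN height of the bend (lowest wire centre); the true bend is up to 24 mm higher or lower. From the post: spine at x -65; nose (upright, free end on top) at -95, ending 25 above the bend. The gate runs from the spine, 47 above the bend, down to the nose, 23 above it. Opens upwards.
- service_bell: Silver desk bell, 84 mm across, 58 mm high, bystander; origin at the centre of its underside.
- stapler: Dark teal stapler, 36x135x42 mm, bystander; origin at the centre of its underside.
- tape_1: Roll of tan tape lying flat, 96 mm across, 25 mm high, bystander; origin at the centre of its underside.
- matchbox: Matchbox, 37x56x16 mm, bystander; origin at the centre of its underside.
- coaster_stack: Stack of round cork coasters, 70 mm across, 19 mm high, bystander; origin at the centre of its underside.

How it is judged:
By the outcome, as a careful person would: the job done as asked, in the order asked, and still so for the second after the job is handed in, with the robot touching nothing.
It also fails if it takes over 70 s, if anything falls off the work surface, if the arm or the gripper's body presses on something with over 40 N, if the wrist force passes 120 N, or if a joint passes its speed limit or range.

### The arm

A 6-joint arm with a two-finger parallel gripper is mounted at the origin on a cart in front of the work surface, level with it; the furniture and walls round the work are solid. World frame = base frame: x ahead of the robot, y to its left, z up, the work surface at z = 0. Lengths are in mm, angles in rad, forces in N, time in s.
With the tool pointing down it reaches from about 300 to 825 mm from the base axis. Payload 5.4 kg.
Tool frame: the origin (TCP) lies midway between the tips of the shut fingers; the grasp point (between the pads) lies 19 mm behind it; z points along the fingers, x is the direction in which the jaws open and shut, and the axes are right-handed (so a half turn about z gives the same grasp; the last joint's range is limited). The gripper opens to 92 mm and grips with 3 to 60 N. Pads are 20 mm wide; open, the fingers measure 128 mm over their backs; the gripper's body (75 mm by 189 mm) begins 69 mm behind the grasp point.
Start: joints at [0.952, 0.158, 1.597, -0, 1.386, -0.21], TCP at [228.575, 527.598, 214.601] pointing down, gripper open.
Joint ranges: [-2.91, 2.91], [-0.94, 2.29], [0.18, 2.7], [-1.29, 4.43], [0.17, 2.64], [-3, 3]. Speed limits (rad/s): [2.57, 2.57, 3.14, 3.14, 3.14, 3.14].

### API

Orientations are given as a rotation vector (axis times angle).
In Python, from cell import robot gives the robot as it stands.
- The arm moves only by the tool arm_command, never from a script. Its argument "series" is a list of rows, each a list of 3 entries, a list of its own where there are three numbers: the opening, from 0 (shut) to 1 (fully open), then the shift along the tool's x, y, z in units of 0.4 m (1.0 is 0.4 m), then the turn about the tool's z in units of 1.5 rad (1.0 is 1.5 rad). A call has exactly 8 rows; each row is the pose to reach, as a shift and turn from the pose commanded when the call began, along the tool's axes at that moment; what a row does not reach only later rows make up. A row lasts 1/10 s, in which the tool goes at most 50 mm and 8.59 degrees, less where a joint would pass 70% of its speed; a pose out of reach is approached as far as the arm can. A call with a number of a shift or a turn outside -1 to 1 is refused whole. A call with a gripper value outside its range is refused whole. The fingers move at their own pace and stop on an object; "newtons" is the grip in N (left out, the last holds). Time passes only in rows, so rows that repeat a pose let the fingers close, or fill a call up. It gives the time, the measured TCP pose, the force and the opening at its end, in the units of the state.
- robot.read_state(): the state, without advancing time (a new reading comes with each control period).
- robot.camera(name): name is "side" or "top"; returns (picture, depth): 400x640x3 uint8, red, green, blue; 400x640 float32, mm along the optical axis (not along the pixel's ray), 0 where there is no reading.
- robot.get_calibration(name): a dict with "vfov" (degrees; the focal length in pixels is half the picture's height over the tangent of half this angle, whatever the lens; pixels are square), "cx", "cy" (the principal point, pixels), "world_from_camera" (4x4, takes a point from camera to world coordinates). Camera axes: x right, y down, z forward; pixel columns grow to the right and rows downward; lengths in mm; the calibration is good to about 2 mm. A picture is of the moment at which its call begins. get_calibration takes no time and is no camera call.
- robot.finish_job(): hands the job in, once; it reports no verdict.
Trained networks look in the newest picture that a camera, given by its name, has taken for a name from the list of things; names that differ only in an ending like _2 or _b are one class to them, and where a whole thing is asked for, a point or a joint stands for the part that bears it (a point fixed in the world has none). Each returns a list of dicts, best first, with "p" (0 to 1); they miss things now and then, are a little off and sometimes report something else, mostly with a low value. They report only what shows in the picture. A call takes as long as a camera call.
- robot.find_in(label, camera): "point" ([x, y, z] in mm, in world coordinates, good to about 4 mm: the middle of the surface that is visible of it).
- robot.pinpoint(label, camera): "point" ([x, y, z] in mm, in world coordinates, good to about 4 mm: a listed point, or the origin of a listed thing).
The state is a dict: "t": time; "joints": joint angles; "joint_velocities": joint speeds; "tau": joint torques, N m; "position": TCP position; "eef_rot": TCP orientation; "ft_force": force on the tool from outside, world axes, zero at the start; "moment": the same for the moment, N m; "grip_width": opening from 0.0 (shut) to 1.0 (fully open).
Only numpy, scipy, OpenCV 4.12 (cv2) and the standard library are available. Lean on these libraries where they do the work, as an engineer would, in place of code of your own. Each camera call takes 0.05 s, during which the arm holds its last target.

## Working session

There is one attempt and no reset: what is moved stays moved. The work goes in short steps, Python scripts to look and compute and a tool call to move; the robot and the scene stay as the last step left them, time stands still between calls to the robot, and variables do not carry over. Pictures are saved under pics/ and viewed, and the job is handed in when it is done.

Besides the shell and the picture viewer there is one more tool, called after "Request:" as name(argument=value, ...), one argument or row to a line, values as JSON. arm_command: Moves the arm, as the interface text tells. Shifts and turns lie within -1 to 1; 1 stands for 0.4 m of shift or 1.5 rad of turn. Its arguments: {"type":"object","properties":{"series":{"type":"array"},"newtons":{"type":"number"}},"required":["series"]}

```bash
ls; mkdir -p pics
python3 - <<'E'
from cell import robot
import cv2, numpy as np
print(robot.read_state())
for n in ["side","top"]:
    p,d=robot.camera(n); cv2.imwrite(f"pics/{n}0.png",p[:,:,::-1]); np.save(f"{n}0.npy",d)
    c=robot.get_calibration(n); print(n,c)
    for l in ["key","loop_bar","stand","mouth"]:
        print(l,"pin",robot.pinpoint(l,n)[:2])
    for l in ["key","stand","service_bell","stapler","tape_1","matchbox","coaster_stack"]:
        print(l,"find",robot.find_in(l,n)[:1])
E
```

```text
pics
{'t': 0.0, 'joints': array([ 9.51906875e-01,  1.59011976e-01,  1.59823466e+00,  1.35475416e-05,
        1.38621973e+00, -2.10101337e-01]), 'joint_velocities': array([ 0.00090388, -0.00015701,  0.00107144, -0.00050979, -0.00075189,
        0.00121015]), 'tau': array([ 2.46419665e-05, -3.85536790e+01, -3.22125471e+01,  7.03193620e-02,
        3.71712574e-02, -1.69762338e-04]), 'position': array([228.20150234, 527.08739624, 213.63854913]), 'eef_rot': array([ 2.62553867,  1.72393583, -0.00275008]), 'ft_force': array([ 0.36447676, -0.34482617,  0.00270856]), 'moment': array([-0.03115116,  0.08223897, -0.01635138]), 'grip_width': 1.0008071190690468}
side {'vfov': 54.91663522033884, 'cx': 329.5954800715444, 'cy': 197.80527487817994, 'world_from_camera': array([[ 1.30243134e-01, -8.38178952e-01,  5.29615681e-01,
        -4.65723142e+01],
       [-9.91449912e-01, -1.14404580e-01,  6.27587770e-02,
        -1.24577738e+02],
       [ 7.98737363e-03, -5.33261320e-01, -8.45912860e-01,
         9.70822301e+02],
       [ 0.00000000e+00,  0.00000000e+00,  0.00000000e+00,
         1.00000000e+00]
[... 1025 characters left out ...]
0,  0.00000000e+00,  0.00000000e+00,
         1.00000000e+00]])}
key pin [{'point': [437.9, -63.9, -0.8], 'p': 0.72}]
loop_bar pin [{'point': [482.8, -79.6, 11.0], 'p': 0.5}]
stand pin [{'point': [594.1, -220.7, 2.7], 'p': 0.58}]
mouth pin [{'point': [511.7, -207.3, 164.9], 'p': 0.77}, {'point': [404.1, -324.2, 1.9], 'p': 0.7}]
key find [{'point': [434.3, -62.7, 21.7], 'p': 0.69}]
stand find [{'point': [585.2, -218.3, 15.2], 'p': 0.67}]
service_bell find [{'point': [387.0, 296.0, 33.9], 'p': 0.45}]
stapler find []
tape_1 find [{'point': [367.5, 171.1, 23.7], 'p': 0.8}]
matchbox find [{'point': [371.0, -200.2, 16.7], 'p': 0.67}]
coaster_stack find [{'point': [396.9, -326.5, 21.1], 'p': 0.81}]
```

View pics/side0.png

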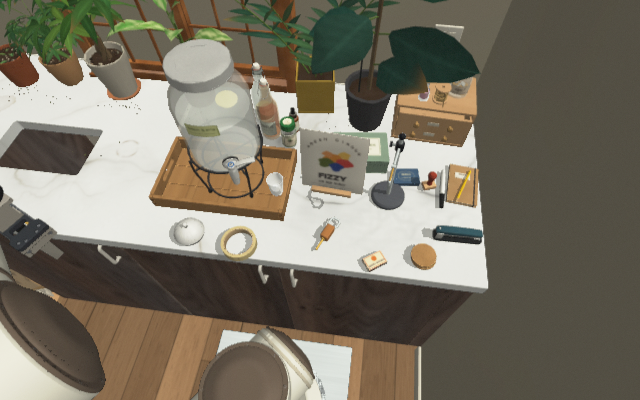

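View pics/top0.png

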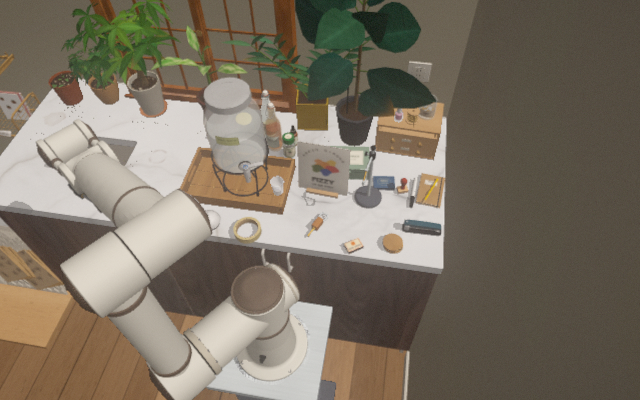

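```bash
cat > h.py <<'E'
import numpy as np, cv2
def K(c):
    f=200/np.tan(np.radians(c["vfov"])/2); return f,c["cx"],c["cy"]
def proj(c,P):
    T=np.linalg.inv(c["world_from_camera"]); q=T[:3,:3]@np.array(P,float)+T[:3,3]
    f,cx,cy=K(c); return np.array([f*q[0]/q[2]+cx,f*q[1]/q[2]+cy])
def ray(c,u,v):
    f,cx,cy=K(c); T=c["world_from_camera"]
    return T[:3,3], T[:3,:3]@np.array([(u-cx)/f,(v-cy)/f,1.0])
def pt(c,u,v,d):
    o,r=ray(c,u,v); return o+r*d
def atz(c,u,v,z):
    o,r=ray(c,u,v); return o+r*(z-o[2])/r[2]
E
python3 - <<'E'
from h import *
from cell import robot
for n,(r0,r1,c0,c1) in {"side":(120,260,290,430),"top":(140,245,295,400)}.items():
    im=cv2.imread(f"pics/{n}0.png")[r0:r1,c0:c1]
    s=600/(r1-r0)
    im=cv2.resize(im,None,fx=s,fy=s,interpolation=cv2.INTER_CUBIC)
    cv2.imwrite(f"pics/{n}0c.png",im)
    c=robot.get_calibration(n)
    for P in [[512,-205,163],[590,-215,0],[590,-215,275],[438,-62,26],[483,-79,13]]: print(n,P,proj(c,P), (proj(c,P)-[c0,r0])*s)
E
```

```text
side [512, -205, 163] [387.293141   186.66242461] [416.97060428 285.69610548]
side [590, -215, 0] [384.62281227 195.9639032 ] [405.52633831 325.55958513]
side [590, -215, 275] [399.45451565 134.15357099] [469.09078134  60.6581614 ]
side [438, -62, 26] [327.24323393 230.67859448] [159.61385971 474.3368335 ]
side [483, -79, 13] [335.27405973 219.51315807] [194.03168456 426.48496317]
top [512, -205, 163] [363.63708036 185.39684921] [392.21188777 259.41056692]
top [590, -215, 0] [366.28946023 196.80655005] [407.36834419 324.60885742]
top [590, -215, 275] [371.62603398 145.35919266] [437.86305129  30.62395803]
top [438, -62, 26] [317.83579477 221.14712506] [130.49025586 463.69785751]
top [483, -79, 13] [324.84031107 213.45496029] [170.51606325 419.74263022]
```

View pics/side0c.png

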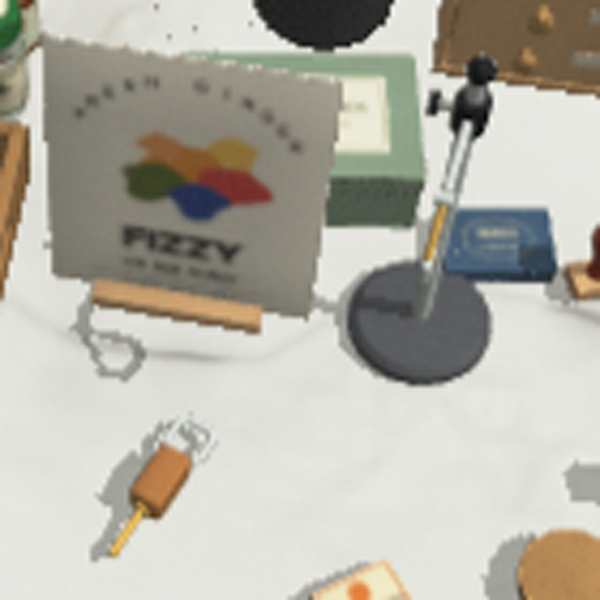

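View pics/top0c.png

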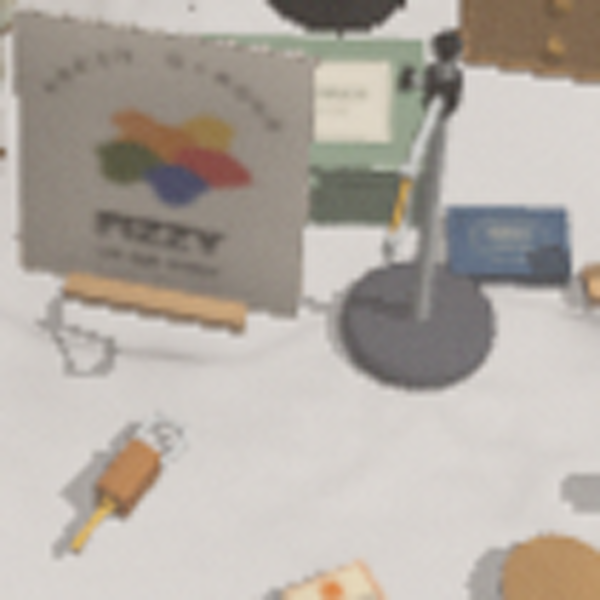

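Run:
```python
from h import *
from cell import robot
for n,(r0,r1,c0,c1) in {"side":(130,215,365,420),"top":(140,215,345,395)}.items():
    im=cv2.imread(f"pics/{n}0.png")[r0:r1,c0:c1]
    im=cv2.resize(im,None,fx=7,fy=7,interpolation=cv2.INTER_NEAREST)
    for i in range(0,c1-c0,10): cv2.putText(im,str(c0+i),(i*7,10),0,.35,(0,0,255)); im[:, i*7]=im[:, i*7]//2
    for i in range(0,r1-r0,10): cv2.putText(im,str(r0+i),(0,i*7+4),0,.35,(0,0,255)); im[i*7,:]=im[i*7,:]//2
    cv2.imwrite(f"pics/{n}0d.png",im)
    c=robot.get_calibration(n); d=np.load(n+"0.npy")
    # sign & others
    pts={"side":[(310,135),(365,142),(310,182),(360,190),(315,188),(345,194),(396,165),(402,137),(388,195),(380,190),(388,208),(398,195),(333,232),(326,242)],"top":[(300,145),(345,152),(303,185),(345,192),(372,150),(368,197),(318,222)]}[n]
    for u,v in pts: print(n,(u,v),d[v,u],pt(c,u,v,d[v,u]).round(0))
```

```text
side (310, 135) 1005.67926 [617.   8. 207.]
side (365, 142) 983.3248 [ 605. -136.  216.]
side (310, 182) 1149.6017 [594.  11.  23.]
side (360, 190) 1141.8091 [ 589. -140.   18.]
side (315, 188) 1150.8639 [582.  -6.  13.]
side (345, 194) 1136.7114 [571. -97.  16.]
side (396, 165) 1018.1985 [ 588. -225.  157.]
side (402, 137) 922.72253 [ 587. -222.  269.]
side (388, 195) 1128.0052 [ 580. -223.   22.]
side (380, 190) 1147.45 [ 600. -199.   14.]
side (388, 208) 1116.7552 [ 542. -226.   12.]
side (398, 195) 1135.9395 [ 588. -253.   16.]
side (333, 232) 1087.5482 [450. -77.  -1.]
side (326, 242) 1071.9625 [417. -61.  -2.]
top (300, 145) 1630.4651 [611.  27. 214.]
top (345, 152) 1607.329 [ 603. -129.  214.]
top (303, 185) 1783.9032 [598.  23.  11.]
top (345, 192) 1749.6549 [ 584. -137.   20.]
top (372, 150) 1545.007 [ 581. -218.  263.]
top (368, 197) 1730.2234 [ 573. -222.   23.]
top (318, 222) 1660.9104 [433. -64.  29.]
```

View pics/side0d.png

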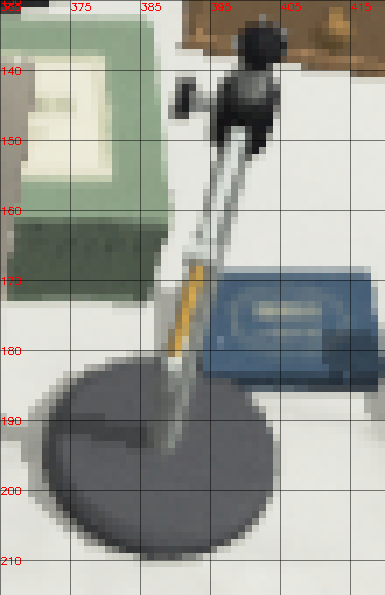

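View pics/top0d.png

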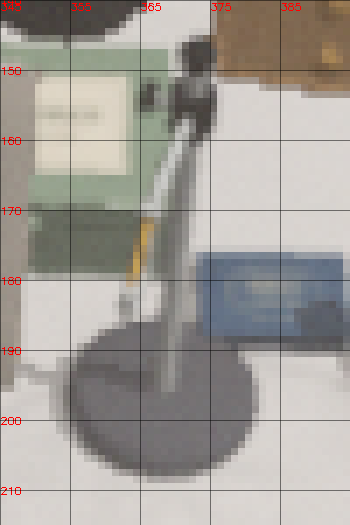

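```bash
cat > fit.py <<'E'
from h import *
from cell import robot
from scipy.optimize import least_squares
C={n:robot.get_calibration(n) for n in ["side","top"]}
obs={"side":dict(bb=(371,404.5,181,210),gt=(393.3,168),gb=(389.7,181),ball=(402,136.2)),
     "top":dict(bb=(353,381.8,186,208),gt=(366.3,171),gb=(363.4,180.3),ball=(373,147.5))}
a=np.linspace(0,2*np.pi,120)
def res(p,cams=("side","top")):
    sx,sy,yaw,h,bz=p; r=[]
    ex=np.array([np.cos(yaw),np.sin(yaw)])
    for n in cams:
        o=obs[n]; c=C[n]
        q=np.array([proj(c,[sx+50*np.cos(t),sy+50*np.sin(t),z]) for t in a for z in(0,16)])
        r+=list(np.array([q[:,0].min(),q[:,0].max(),q[:,1].min(),q[:,1].max()])-o["bb"])
        g=lambda X,Z: proj(c,[sx+X*ex[0],sy+X*ex[1],Z])
        r+=list(g(-65,h+47)-o["gt"])+list(g(-95,h+23)-o["gb"])+list(g(0,bz)-o["ball"])
    return np.array(r)
for cams in [("side",),("top",),("side","top")]:
    s=least_squares(res,[594,-220,-.18,165,275],args=(cams,),loss="soft_l1",x_scale=[1,1,.02,1,1])
    x=s.x; print(cams,x.round(3),res(x,cams).round(1))
    print(" mouth",x[0]-79*np.cos(x[2]),x[1]-79*np.sin(x[2]))
E
python3 fit.py
```

```text
('side',) [ 5.89752e+02 -2.22457e+02 -1.83000e-01  1.81929e+02  2.68985e+02] [-0.6  0.3 -1.5  0.7  0.3 -1.1 -0.3  1.3  0.2  0. ]
 mouth 512.0661607431747 -208.1102096943778
('top',) [ 5.85004e+02 -2.19595e+02 -1.69000e-01  1.85677e+02  2.71141e+02] [ 0.7 -0.3 -1.4  1.2  0.1 -1.1 -0.1  1.2 -0.2 -0. ]
 mouth 507.12676406573394 -206.3250959457363
('side', 'top') [ 5.87243e+02 -2.21270e+02 -1.79000e-01  1.84576e+02  2.70826e+02] [-1.1 -0.1 -0.8  1.4  0.1 -1.  -0.6  1.5 -0.2  0.3  1.2  0.2 -1.8  0.7
  0.5 -1.4  0.2  0.9  0.4 -0.4]
 mouth 509.5046980494189 -207.20602718628788
```

Run:
```python
from h import *
from cell import robot
for n in ["side","top"]:
    c=robot.get_calibration(n); im=cv2.imread(f"pics/{n}0.png"); d=np.load(n+"0.npy")
    u0,v0=proj(c,[438,-62,26]).astype(int)
    hsv=cv2.cvtColor(im,cv2.COLOR_BGR2HSV).astype(int)
    m=(hsv[:,:,1]>130)&(hsv[:,:,0]<25)
    m[:v0-25]=0;m[v0+25:]=0;m[:,:u0-20]=0;m[:,u0+20:]=0
    ys,xs=np.nonzero(m); print(n,len(xs),xs.min(),xs.max(),ys.min(),ys.max())
    P=np.array([pt(c,x,y,d[y,x]) for x,y in zip(xs,ys)])
    hue=hsv[ys,xs,0]; 
    for nm,z in(("z26",26),("z13",13)):
        Q=np.array([atz(c,x,y,z)[:2] for x,y in zip(xs,ys)])
        mu=Q.mean(0); w,V=np.linalg.eigh(np.cov((Q-mu).T)); v=V[:,1]*np.sign(V[0,1]); print(nm,mu.round(1),np.arctan2(v[1],v[0]).round(3),(2*np.sqrt(3*w)).round(1))
    # tip
    i=ys.argmax(); print("tip",xs[i],ys[i],atz(c,xs[i],ys[i]+.5,13).round(1), "topz",np.percentile(P[:,2],[50,90]))
    t=P[:,2]>18; Q=P[t]; print("high",t.sum(),Q.mean(0).round(1))
    r=cv2.resize(im[v0-25:v0+25,u0-25:u0+25],None,fx=11,fy=11,interpolation=cv2.INTER_NEAREST); cv2.imwrite(f"pics/key_{n}.png",r); print(u0,v0)
```

```text
side 148 316 333 224 249
z26 [429.3 -59.8] -0.378 [22.4 64.5]
z13 [435.8 -58.9] -0.378 [22.7 65.4]
tip 316 249 [383.8 -38.6  13. ] topz [24.94603659 27.72306458]
high 120 [434.8 -60.8  25. ]
327 230
top 13 308 321 218 235
z26 [428.9 -61.8] -0.401 [ 8.5 72.8]
z13 [437.5 -60.1] -0.401 [ 8.6 73.5]
tip 308 235 [382.7 -37.3  13. ] topz [24.93074144 28.58470574]
high 12 [431.4 -62.3  24.8]
317 221
```

View pics/key_side.png

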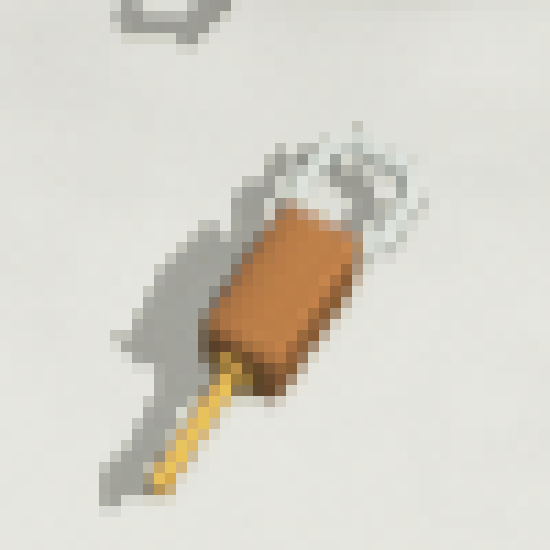

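Run:
```python
from h import *
from cell import robot
c=robot.get_calibration("side")
f=lambda x,y,z: atz(c,302+x/11-.5,205+y/11-.5,z)[:2]
A=[f(287,205,26),f(360,240,26),f(205,325,26),f(278,370,26)]
print(np.round(A,1),np.mean(A,0))
for i,j in((2,0),(3,1)):
    v=A[i]-A[j]; print(np.hypot(*v),np.arctan2(-v[1],-v[0]))
t=f(162,490,13);m=np.mean(A,0);print(t,np.hypot(*(m-t)),np.arctan2(*(m-t)[::-1]))
from scipy.spatial.transform import Rotation as R
print(R.from_rotvec(robot.read_state()["eef_rot"]).as_matrix().round(4))
```

```text
[[461.5 -59.8]
 [454.  -79.4]
 [425.1 -44.1]
 [415.3 -63.8]] [438.9822894  -61.76408061]
39.610563282742746 -0.4081119178863396
41.8050529261954 -0.38264989552833145
[385.25124693 -38.98193409] 58.36138385142651 -0.4010262443494194
[[ 0.3975  0.9176  0.    ]
 [ 0.9176 -0.3975  0.    ]
 [ 0.      0.     -1.    ]]
```

Request:
arm_command(
  series=[
    [1,[-0.05,0.046,0],0],
    [1,[-0.13,0.12,0],0],
    [1,[-0.22,0.205,0],0],
    [1,[-0.31,0.29,0],0],
    [1,[-0.4,0.37,0],0],
    [1,[-0.48,0.445,0],0],
    [1,[-0.54,0.5,0],0],
    [1,[-0.57,0.53,0],0],
  ],
  newtons=15,
)

```text
t: 2.0
position: [333.1, 232.0, 214.8]
eef_rot: [2.628, 1.721, 0.001]
ft_force: [0.5, -0.1, 0.2]
grip_width: 1.004
```

Request:
arm_command(
  series=[
    [1,[-0.06,0.055,0],0],
    [1,[-0.15,0.138,0],0],
    [1,[-0.24,0.222,0],0],
    [1,[-0.33,0.305,0.02],0],
    [1,[-0.42,0.388,0.06],0],
    [1,[-0.5,0.462,0.12],0],
    [1,[-0.55,0.508,0.18],0],
    [1,[-0.5725,0.528,0.23],0],
  ],
)

```text
t: 2.8
position: [435.6, -62.5, 121.7]
eef_rot: [2.628, 1.72, -0.0]
ft_force: [-1.1, 0.1, 0.3]
grip_width: 0.999
```

Run:
```python
from h import *
from cell import robot
s=robot.read_state(); print(s["position"],s["eef_rot"])
p,d=robot.camera("side"); cv2.imwrite("pics/s1.png",cv2.resize(p[150:280,250:420,::-1],None,fx=4.5,fy=4.5))
```

```text
[435.63131227 -62.51709411 121.65861931] [ 2.62832601e+00  1.71992937e+00 -1.96911558e-04]
```

View pics/s1.png

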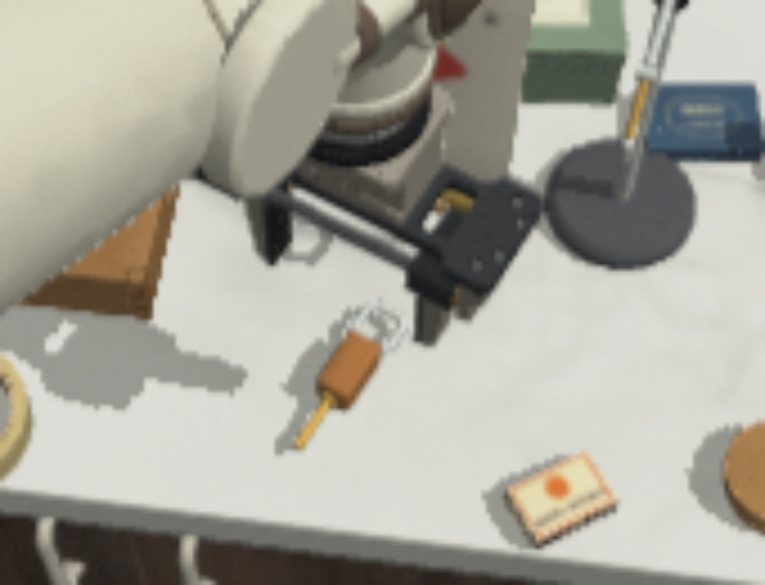

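Request:
arm_command(
  series=[
    [1,[0,0,0.03],0],
    [1,[0,0,0.09],0],
    [1,[0,0,0.15],0],
    [1,[0,0,0.21],0],
    [1,[0,0,0.26],0],
    [1,[0,0,0.285],0],
    [1,[0,0,0.295],0],
    [1,[0,0,0.295],0],
  ],
)

```text
t: 3.65
position: [435.6, -59.7, 5.0]
eef_rot: [2.625, 1.725, 0.001]
ft_force: [-0.0, -0.3, 0.6]
grip_width: 0.998
```

Run:
```python
from h import *
from cell import robot
s=robot.read_state(); print(s["position"],s["ft_force"])
p,d=robot.camera("side"); cv2.imwrite("pics/s2.png",cv2.resize(p[190:270,280,:][:0] if 0 else p[190:265,285:385,::-1],None,fx=7,fy=7))
```

```text
[435.60756975 -59.69510352   5.02680214] [-0.00252721 -0.31698391  0.64881832]
```

View pics/s2.png

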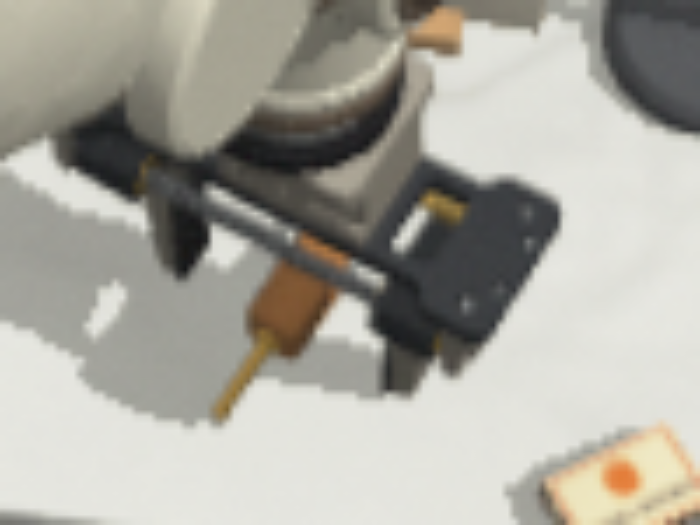

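Request:
arm_command(
  series=[
    [0.6,[0,0,0],0],
    [0.4,[0,0,0],0],
    [0.3,[0,0,0],0],
    [0.2,[0,0,0],0],
    [0.1,[0,0,0],0],
    [0,[0,0,0],0],
    [0,[0,0,0],0],
    [0,[0,0,0],0],
  ],
  newtons=20,
)

```text
t: 4.5
position: [435.2, -60.0, 4.6]
eef_rot: [-2.626, -1.724, 0.0]
ft_force: [-0.5, -0.6, 1.2]
grip_width: 0.324
```

Request:
arm_command(
  series=[
    [0,[0,0,0],0],
    [0,[0,0,0],0],
    [0,[0,0,0],0],
    [0,[0,0,0],0],
    [0,[0,0,-0.02],0],
    [0,[0,0,-0.05],0],
    [0,[0,0,-0.1],0],
    [0,[0,0,-0.15],0],
  ],
)

```text
t: 5.3
position: [435.3, -60.0, 66.1]
eef_rot: [2.626, 1.724, 0.0]
ft_force: [-0.4, -0.9, -0.9]
grip_width: 0.256
```

Run:
```python
from h import *
from cell import robot
s=robot.read_state(); print(s["position"],s["ft_force"],s["grip_width"])
for n in["side","top"]:
    p,d=robot.camera(n); c=robot.get_calibration(n)
    u,v=proj(c,s["position"]).astype(int); print(u,v)
    cv2.imwrite(f"pics/{n}3.png",cv2.resize(p[v-45:v+40,u-55:u+55,::-1],None,fx=7,fy=7))
    print(robot.pinpoint("loop_bar",n)[:2],robot.pinpoint("key",n)[:2])
```

```text
[435.28126899 -59.99210163  66.10380961] [-0.37939962 -0.90243438 -0.85519652] 0.25619861073559447
326 224
[{'point': [484.5, -81.2, 77.3], 'p': 0.62}] [{'point': [438.5, -60.7, 57.3], 'p': 0.65}]
316 215
[{'point': [390.8, 318.4, -0.4], 'p': 0.51}, {'point': [481.4, -78.0, 76.0], 'p': 0.48}] []
```

View pics/side3.png

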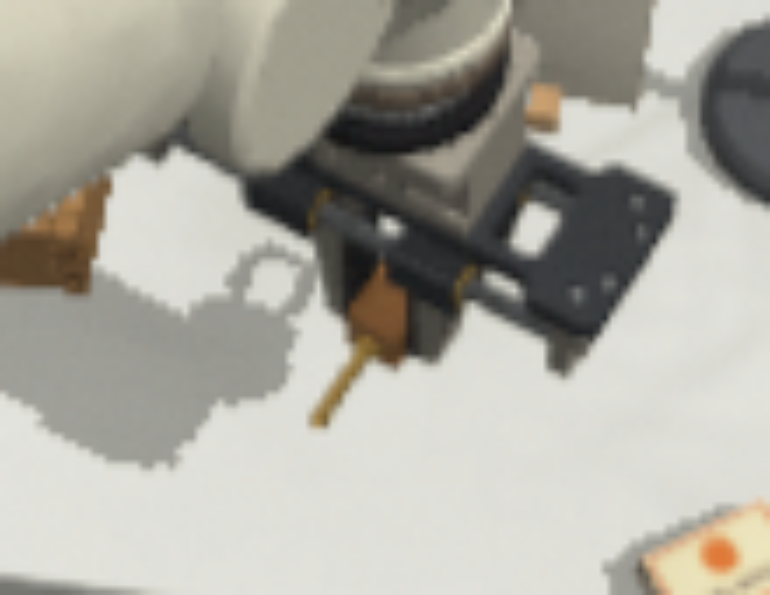

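Request:
arm_command(
  series=[
    [0,[0,0,-0.06],0],
    [0,[0,0,-0.15],0],
    [0,[-0.02,0.015,-0.25],0],
    [0,[-0.07,0.05,-0.34],-0.03],
    [0,[-0.13,0.085,-0.42],-0.06],
    [0,[-0.2,0.13,-0.47],-0.1],
    [0,[-0.26,0.17,-0.5],-0.14],
    [0,[-0.29,0.19,-0.5],-0.1525],
  ],
  newtons=25,
)

```text
t: 6.4
position: [459.5, -199.2, 265.5]
eef_rot: [2.411, 2.011, -0.0]
ft_force: [0.1, -0.2, -0.9]
grip_width: 0.259
```

Run:
```python
from h import *
from cell import robot
from scipy.spatial.transform import Rotation as R
s=robot.read_state(); print(s["t"],s["position"],s["ft_force"],s["grip_width"],R.from_rotvec(s["eef_rot"]).as_matrix().round(3))
for n in["side","top"]:
    p,d=robot.camera(n); c=robot.get_calibration(n); np.save(n+"4.npy",d); cv2.imwrite(f"pics/{n}4f.png",p[:,:,::-1])
    u,v=proj(c,s["position"]).astype(int); print(n,u-55,v-45)
    cv2.imwrite(f"pics/{n}4.png",cv2.resize(p[v-45:v+40,u-55:u+55,::-1],None,fx=7,fy=7,interpolation=cv2.INTER_NEAREST))
    print(robot.pinpoint("loop_bar",n)[:2],robot.pinpoint("mouth",n)[:2])
```

```text
6.4 [ 459.48599913 -199.21793966  265.5318905 ] [ 0.11739184 -0.16918639 -0.91488748] 0.2593557409853876 [[ 0.179  0.984  0.001]
 [ 0.984 -0.179 -0.002]
 [-0.001  0.002 -1.   ]]
side 334 135
[{'point': [509.8, -207.8, 278.1], 'p': 0.64}] [{'point': [510.1, -205.4, 164.2], 'p': 0.89}]
top 306 132
[{'point': [505.9, -204.4, 271.4], 'p': 0.61}] [{'point': [511.3, -206.8, 162.2], 'p': 0.92}]
```

View pics/side4.png

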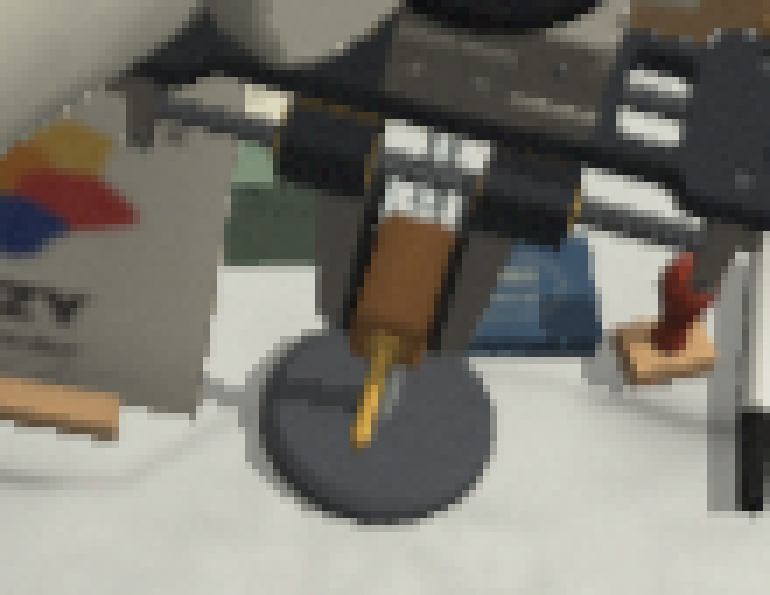

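View pics/top4.png

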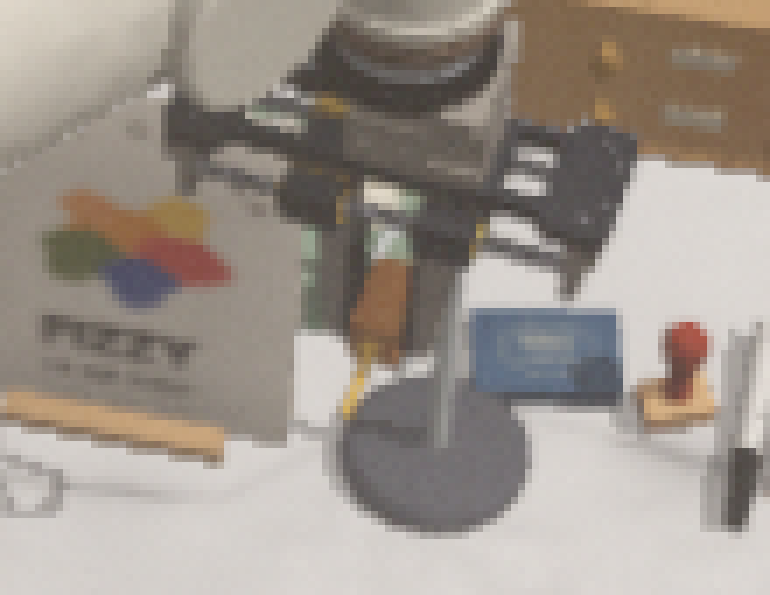

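Run:
```python
from h import *
from cell import robot
s=robot.read_state(); T=s["position"]; print(s["t"],T,s["ft_force"])
k=np.array([.984,-.179,0])
for n,o,(px,py) in (("side",(334,135),(362,446)),("top",(306,132),(347,417))):
    c=robot.get_calibration(n)
    P=T-57*k+[0,0,8.4]
    ob=np.array(o)+np.array([px,py])/7-.5
    print(n,"pred",proj(c,P),"obs",ob, "diff mm at const z",atz(c,*ob,P[2])-P)
    # handle back-top edge, front
```

```text
6.7 [ 458.46025467 -195.43686355  263.5894015 ] [ 0.33011882  0.40520404 -0.02670903]
side pred [382.31800477 199.34645116] obs [385.21428571 198.21428571] diff mm at const z [ 3.71358053e+00 -6.00653629e+00 -5.68434189e-14]
top pred [354.8394554 190.3796633] obs [355.07142857 191.07142857] diff mm at const z [-2.47973708e+00 -1.01947765e+00  5.68434189e-14]
```

Run:
```python
from h import *
from cell import robot
for n in["side","top"]:
    p,d=robot.camera(n); s=robot.read_state();print(s["position"],s["joint_velocities"].round(3),s["ft_force"])
    c=robot.get_calibration(n); np.save(n+"5.npy",d); cv2.imwrite(f"pics/{n}5f.png",p[:,:,::-1])
    u0,v0={"side":(375,155),"top":(340,150)}[n]
    cv2.imwrite(f"pics/{n}5.png",cv2.resize(p[v0:v0+60,u0:u0+40,::-1],None,fx=10,fy=10,interpolation=cv2.INTER_NEAREST))
    print(robot.pinpoint("loop_bar",n)[:2],robot.pinpoint("key",n)[:2],robot.pinpoint("mouth",n)[:1])
```

```text
[ 458.56038311 -195.45596338  263.8276745 ] [ 0.001 -0.004 -0.007 -0.004 -0.002 -0.003] [ 0.73846533  0.6756121  -0.79555317]
[{'point': [511.5, -202.6, 273.8], 'p': 0.82}] [{'point': [464.1, -197.5, 252.7], 'p': 0.82}] [{'point': [512.2, -204.9, 163.0], 'p': 0.79}]
[ 458.83317681 -196.0356577   264.5349523 ] [-0.002  0.004 -0.004  0.001 -0.001 -0.001] [ 1.19026523 -0.78585549 -1.33408141]
[{'point': [508.3, -201.1, 270.9], 'p': 0.41}] [{'point': [464.1, -200.1, 258.9], 'p': 0.67}] [{'point': [511.3, -211.9, 162.9], 'p': 0.87}]
```

View pics/side5.png

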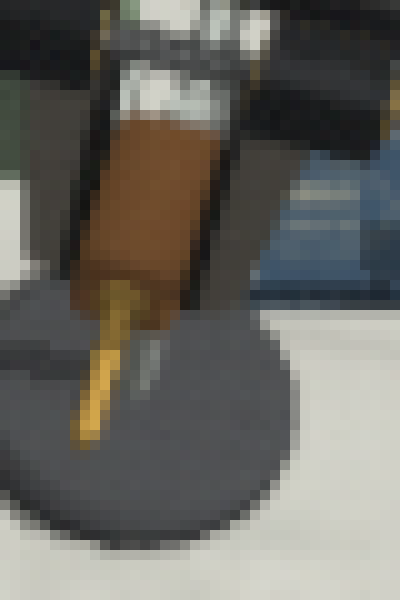

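View pics/top5.png

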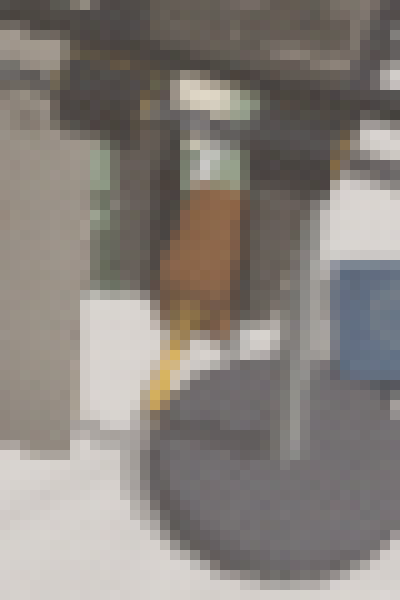

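Run:
```python
from h import *
from cell import robot
for n in["side","top"]:
    c=robot.get_calibration(n)
    im=cv2.imread(f"pics/{n}0.png"); hsv=cv2.cvtColor(im,cv2.COLOR_BGR2HSV).astype(int)
    r={"side":(160,185,380,402),"top":(165,185,355,375)}[n]
    m=np.zeros(im.shape[:2],bool); m[r[0]:r[1],r[2]:r[3]]=True
    m&=(hsv[:,:,1]>90)&(hsv[:,:,0]>8)&(hsv[:,:,0]<32)
    ys,xs=np.nonzero(m); print(n,len(xs))
    for y in sorted(set(ys)):
        x=xs[ys==y]; w=hsv[y,x,1]-60.; xc=(x*w).sum()/w.sum()
        print(y,round(xc,2),len(x))
    print("gate mid",xs.mean(),ys.mean())
    for h in (178,184,190): print(h,atz(c,xs.mean(),ys.mean(),h+35).round(1))
```

```text
side 25
168 392.7 2
169 392.52 2
170 392.45 2
171 391.61 2
172 391.57 2
173 391.49 2
174 391.0 1
175 390.67 2
176 390.51 2
177 390.42 2
178 389.76 2
179 389.62 2
180 389.43 2
gate mid 391.0 174.0
178 [ 515.7 -207.1  213. ]
184 [ 511.3 -206.4  219. ]
190 [ 506.8 -205.8  225. ]
top 12
171 365.0 1
172 365.41 2
173 365.0 1
174 365.0 1
175 364.54 2
176 364.37 2
177 364.0 1
178 364.0 1
179 364.0 1
gate mid 364.6666666666667 174.83333333333334
178 [ 516. -205.  213.]
184 [ 511.  -205.2  219. ]
190 [ 506.  -205.4  225. ]
```

Request:
arm_command(
  series=[
    [0,[0,0,0],0],
    [0,[0,0,0.01],0],
    [0,[0,0,0.03],0],
    [0,[0,0,0.05],0],
    [0,[0,0,0.07],0],
    [0,[0,0,0.085],0],
    [0,[0,0,0.095],0],
    [0,[0,0,0.095],0],
  ],
  newtons=50,
)

```text
t: 7.9
position: [458.5, -196.4, 225.8]
eef_rot: [-2.411, -2.012, 0.0]
ft_force: [0.3, 0.4, -0.8]
grip_width: 0.256
```

```bash
cat > st.py <<'E'
from h import *
from cell import robot
s=robot.read_state(); print(s["t"],s["position"].round(1),s["ft_force"].round(2),s["moment"].round(3),round(s["grip_width"],4),s["tau"].round(2))
E
python3 st.py
python3 - <<'E'
from h import *
from cell import robot
for n in["side","top"]:
    p,d=robot.camera(n)
    u0,v0={"side":(360,130),"top":(330,135)}[n]
    cv2.imwrite(f"pics/{n}6.png",cv2.resize(p[v0:v0+80,u0:u0+60,::-1],None,fx=7,fy=7,interpolation=cv2.INTER_NEAREST))
E
```

```text
7.9 [ 458.5 -196.4  225.8] [ 0.33  0.39 -0.77] [0.04  0.038 0.   ] 0.2565 [-2.000e-02 -3.055e+01 -3.252e+01 -5.000e-02 -1.000e-02 -0.000e+00]
```

View pics/side6.png

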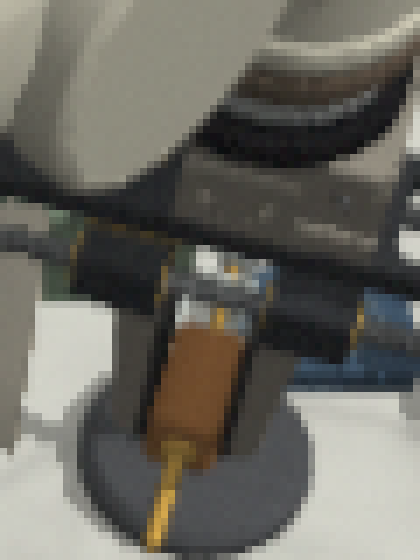

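View pics/top6.png

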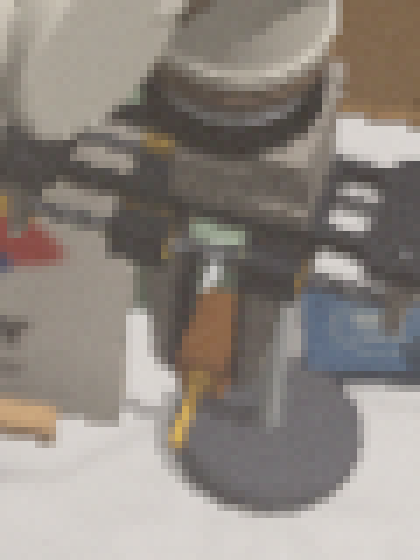

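Request:
arm_command(
  series=[
    [0,[0,0,0.003],0],
    [0,[0,0,0.006],0],
    [0,[0,0,0.009],0],
    [0,[0,0,0.012],0],
    [0,[0,0,0.015],0],
    [0,[0,0,0.018],0],
    [0,[0,0,0.02],0],
    [0,[0,0,0.02],0],
  ],
)

```text
t: 8.8
position: [458.8, -196.6, 218.4]
eef_rot: [-2.412, -2.013, 0.0]
ft_force: [-0.3, -0.8, -0.6]
grip_width: 0.256
```

```bash
python3 st.py
```

```text
8.8 [ 458.8 -196.6  218.4] [-0.29 -0.77 -0.63] [0.02  0.01  0.015] 0.2564 [ -0.   -30.73 -32.48  -0.05   0.04  -0.  ]
```

Request:
arm_command(
  series=[
    [0,[0,0,0.002],0],
    [0,[0,0,0.004],0],
    [0,[0,0,0.006],0],
    [0,[0,0,0.008],0],
    [0,[0,0,0.01],0],
    [0,[0,0,0.0125],0],
    [0,[0,0,0.0125],0],
    [0,[0,0,0.0125],0],
  ],
)

```text
t: 9.6
position: [458.8, -196.6, 213.5]
eef_rot: [-2.412, -2.013, 0.0]
ft_force: [-0.1, 0.1, -0.2]
grip_width: 0.256
```

```bash
python3 st.py
```

```text
9.6 [ 458.8 -196.6  213.5] [-0.07  0.09 -0.24] [ 0.067 -0.012  0.014] 0.2561 [ -0.   -30.74 -32.33  -0.05   0.06   0.  ]
```

Request:
arm_command(
  series=[
    [0,[0,0,0.002],0],
    [0,[0,0,0.004],0],
    [0,[0,0,0.006],0],
    [0,[0,0,0.008],0],
    [0,[0,0,0.01],0],
    [0,[0,0,0.01],0],
    [0,[0,0,0.01],0],
    [0,[0,0,0.01],0],
  ],
)

```text
t: 10.4
position: [459.0, -196.7, 209.9]
eef_rot: [2.412, 2.012, 0.0]
ft_force: [-1.8, 0.8, 3.1]
grip_width: 0.255
```

```bash
python3 st.py
```

```text
10.4 [ 459.  -196.7  209.9] [-1.78  0.75  3.09] [0.16  0.007 0.029] 0.2547 [-8.000e-02 -2.932e+01 -3.114e+01 -8.000e-02 -1.100e-01  2.000e-02]
```

Request:
arm_command(
  series=[
    [0,[0,0,0.001],0],
    [0,[0,0,0.002],0],
    [0,[0,0,0.003],0],
    [0,[0,0,0.004],0],
    [0,[0,0,0.005],0],
    [0,[0,0,0.006],0],
    [0,[0,0,0.007],0],
    [0,[0,0,0.0075],0],
  ],
)

```text
t: 11.2
position: [458.8, -196.6, 206.6]
eef_rot: [-2.412, -2.013, 0.0]
ft_force: [-0.1, 0.4, 3.1]
grip_width: 0.256
```

```bash
python3 st.py
```

```text
11.2 [ 458.8 -196.6  206.6] [-0.08  0.43  3.09] [-0.046  0.014 -0.056] 0.256 [ 2.000e-01 -2.886e+01 -3.058e+01  6.000e-02 -7.000e-02 -1.000e-02]
```

Request:
arm_command(
  series=[
    [0,[0,0,0.001],0],
    [0,[0,0,0.002],0],
    [0,[0,0,0.003],0],
    [0,[0,0,0.004],0],
    [0,[0,0,0.006],0],
    [0,[0,0,0.008],0],
    [0,[0,0,0.01],0],
    [0,[0,0,0.01],0],
  ],
)

```text
t: 12.0
position: [458.6, -196.5, 202.3]
eef_rot: [-2.412, -2.012, 0.001]
ft_force: [-3.0, 0.3, 3.0]
grip_width: 0.255
```

```bash
python3 st.py
```

```text
12.0 [ 458.6 -196.5  202.3] [-3.03  0.31  2.96] [-0.007  0.189 -0.043] 0.255 [ 3.600e-01 -2.918e+01 -3.112e+01  2.300e-01 -3.800e-01 -1.000e-02]
```

Request:
arm_command(
  series=[
    [0,[0,0,0.002],0],
    [0,[0,0,0.004],0],
    [0,[0,0,0.006],0],
    [0,[0,0,0.008],0],
    [0,[0,0,0.01],0],
    [0,[0,0,0.0125],0],
    [0,[0,0,0.0125],0],
    [0,[0,0,0.0125],0],
  ],
)

```text
t: 12.8
position: [458.5, -196.5, 197.3]
eef_rot: [-2.412, -2.012, 0.001]
ft_force: [-4.0, 0.4, 3.0]
grip_width: 0.253
```

```bash
python3 st.py
```

```text
12.8 [ 458.5 -196.5  197.3] [-3.96  0.39  3.05] [0.016 0.355 0.004] 0.2534 [ 4.700e-01 -2.951e+01 -3.149e+01  3.400e-01 -5.600e-01 -1.000e-02]
```

Request:
arm_command(
  series=[
    [0,[0,0,0.002],0],
    [0,[0,0,0.004],0],
    [0,[0,0,0.006],0],
    [0,[0,0,0.008],0],
    [0,[0,0,0.01],0],
    [0,[0,0,0.01],0],
    [0,[0,0,0.01],0],
    [0,[0,0,0.01],0],
  ],
)

```text
t: 13.6
position: [458.6, -196.5, 193.3]
eef_rot: [-2.412, -2.012, 0.0]
ft_force: [-3.8, -0.2, 2.8]
grip_width: 0.259
```

```bash
python3 st.py
```

```text
13.6 [ 458.6 -196.5  193.3] [-3.78 -0.25  2.8 ] [0.03  0.433 0.   ] 0.2592 [ 4.700e-01 -2.972e+01 -3.165e+01  3.700e-01 -6.400e-01 -1.000e-02]
```

Request:
arm_command(
  series=[
    [0,[0,0,0.002],0],
    [0,[0,0,0.004],0],
    [0,[0,0,0.006],0],
    [0,[0,0,0.008],0],
    [0,[0,0,0.01],0],
    [0,[0,0,0.01],0],
    [0,[0,0,0.01],0],
    [0,[0,0,0.01],0],
  ],
)

```text
t: 14.4
position: [458.5, -196.5, 189.2]
eef_rot: [-2.411, -2.012, 0.001]
ft_force: [-3.5, 0.6, 1.6]
grip_width: 0.257
```

```bash
python3 st.py
```

```text
14.4 [ 458.5 -196.5  189.2] [-3.51  0.62  1.55] [ 0.055  0.541 -0.028] 0.257 [ 5.600e-01 -3.037e+01 -3.230e+01  4.700e-01 -7.900e-01 -2.000e-02]
```

Request:
arm_command(
  series=[
    [0,[0,0,0.001],0],
    [0,[0,0,0.002],0],
    [0,[0,0,0.003],0],
    [0,[0,0,0.005],0],
    [0,[0,0,0.0065],0],
    [0,[0,0,0.0075],0],
    [0,[0,0,0.0075],0],
    [0,[0,0,0.0075],0],
  ],
)

```text
t: 15.2
position: [458.2, -196.3, 185.8]
eef_rot: [-2.411, -2.012, 0.001]
ft_force: [-4.3, 0.3, -1.1]
grip_width: 0.254
```

```bash
python3 st.py
```

```text
15.2 [ 458.2 -196.3  185.8] [-4.33  0.31 -1.13] [0.163 0.823 0.013] 0.2539 [ 6.000e-01 -3.175e+01 -3.384e+01  6.100e-01 -1.120e+00 -1.000e-02]
```

Request:
arm_command(
  series=[
    [0,[0,0,0.001],0],
    [0,[0,0,0.002],0],
    [0,[0,0,0.003],0],
    [0,[0,0,0.004],0],
    [0,[0,0,0.005],0],
    [0,[0,0,0.005],0],
    [0,[0,0,0.005],0],
    [0,[0,0,0.005],0],
  ],
)

```text
t: 16.0
position: [459.9, -197.1, 185.3]
eef_rot: [2.41, 2.011, 0.002]
ft_force: [-0.0, 0.4, -0.5]
grip_width: 0.262
```

```bash
python3 st.py
```

```text
16.0 [ 459.9 -197.1  185.3] [-0.    0.41 -0.48] [ 0.042 -0.016  0.028] 0.2617 [ -0.   -31.08 -31.66  -0.04   0.04   0.  ]
```

Request:
arm_command(
  series=[
    [0,[0,0,0],0],
    [0,[0,0,0.001],0],
    [0,[0,0,0.0025],0],
    [0,[0,0,0.004],0],
    [0,[0,0,0.0055],0],
    [0,[0,0,0.007],0],
    [0,[0,0,0.008],0],
    [0,[0,0,0.009],0],
  ],
  newtons=6,
)

```text
t: 16.8
position: [458.9, -196.6, 181.0]
eef_rot: [-2.412, -2.013, -0.0]
ft_force: [-0.4, -0.8, -0.7]
grip_width: 0.263
```

```bash
python3 st.py;  python3 - <<'E'
from h import *
from cell import robot
for n in["side","top"]:
    p,d=robot.camera(n)
    u0,v0={"side":(355,140),"top":(325,140)}[n]
    cv2.imwrite(f"pics/{n}7.png",cv2.resize(p[v0:v0+80,u0:u0+70,::-1],None,fx=7,fy=7,interpolation=cv2.INTER_NEAREST))
E
```

```text
16.8 [ 458.9 -196.6  181. ] [-0.39 -0.78 -0.66] [0.029 0.023 0.008] 0.2626 [  0.   -31.23 -31.67  -0.04   0.07   0.  ]
```

View pics/side7.png

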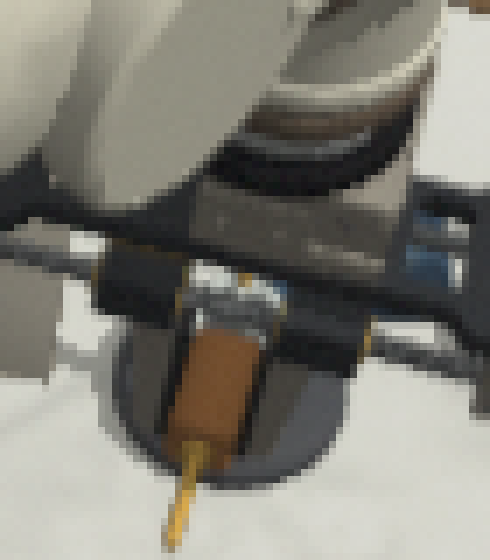

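View pics/top7.png

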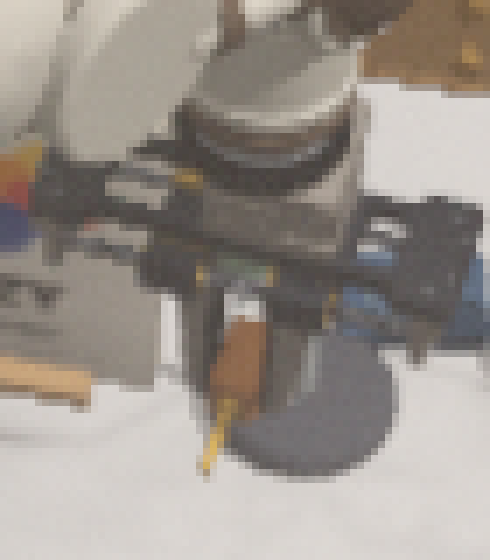

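Request:
arm_command(
  series=[
    [0,[0,0,0.001],0],
    [0,[0,0,0.002],0],
    [0,[0,0,0.003],0],
    [0,[0,0,0.004],0],
    [0,[0,0,0.005],0],
    [0,[0,0,0.006],0],
    [0,[0,0,0.007],0],
    [0,[0,0,0.0075],0],
  ],
  newtons=4,
)

```text
t: 17.7
position: [458.9, -196.7, 178.1]
eef_rot: [2.412, 2.013, -0.0]
ft_force: [-0.9, 0.6, 0.8]
grip_width: 0.262
```

```bash
python3 st.py
```

```text
17.7 [ 458.9 -196.7  178.1] [-0.94  0.61  0.83] [ 0.013 -0.017 -0.025] 0.2619 [ 2.000e-02 -3.077e+01 -3.127e+01 -2.000e-02 -3.000e-02  0.000e+00]
```

Request:
arm_command(
  series=[
    [0,[0,0,0.003],0],
    [0,[0,0.0005,0.007],0],
    [0,[0,0.001,0.011],0],
    [0,[0,0.0015,0.015],0],
    [0,[0,0.002,0.019],0],
    [0,[0,0.003,0.023],0],
    [0,[0,0.004,0.028],0],
    [0,[0,0.005,0.03],0],
  ],
  newtons=4,
)

```text
t: 18.5
position: [460.8, -196.9, 165.7]
eef_rot: [-2.412, -2.013, 0.0]
ft_force: [-1.0, -0.1, 1.1]
grip_width: 0.262
```

```bash
python3 st.py;  python3 - <<'E'
from h import *
from cell import robot
for n in["side"]:
    p,d=robot.camera(n)
    u0,v0={"side":(355,140),"top":(325,140)}[n]
    cv2.imwrite(f"pics/{n}8.png",cv2.resize(p[v0:v0+80,u0:u0+70,::-1],None,fx=7,fy=7,interpolation=cv2.INTER_NEAREST))
E
```

```text
18.5 [ 460.8 -196.9  165.7] [-1.02 -0.08  1.1 ] [-0.004  0.019  0.015] 0.2617 [ 4.000e-02 -3.130e+01 -3.099e+01 -0.000e+00 -2.000e-02 -0.000e+00]
```

View pics/side8.png

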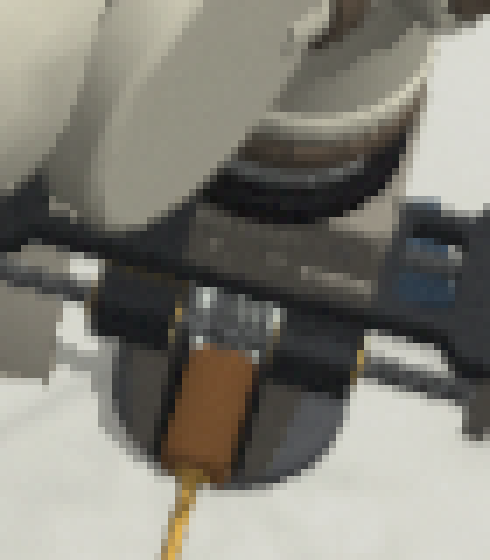

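Request:
arm_command(
  series=[
    [0,[0,0.001,0.005],0],
    [0,[0,0.003,0.01],0],
    [0,[0,0.005,0.015],0],
    [0,[0,0.007,0.02],0],
    [0,[0,0.01,0.026],0],
    [0,[0,0.013,0.032],0],
    [0,[0,0.016,0.038],0],
    [0,[0,0.018,0.0425],0],
  ],
  newtons=4,
)

```text
t: 19.35
position: [468.0, -198.3, 148.8]
eef_rot: [-2.412, -2.013, -0.0]
ft_force: [-0.1, -0.3, 0.9]
grip_width: 0.26
```

```bash
python3 st.py;  python3 - <<'E'
from h import *
from cell import robot
for n in["side"]:
    p,d=robot.camera(n)
    u0,v0={"side":(355,140),"top":(325,140)}[n]
    cv2.imwrite(f"pics/{n}9.png",cv2.resize(p[v0:v0+80,u0:u0+70,::-1],None,fx=7,fy=7,interpolation=cv2.INTER_NEAREST))
E
```

```text
19.35 [ 468.  -198.3  148.8] [-0.07 -0.28  0.85] [0.002 0.029 0.001] 0.2603 [ -0.   -32.28 -30.31  -0.04   0.08  -0.  ]
```

View pics/side9.png

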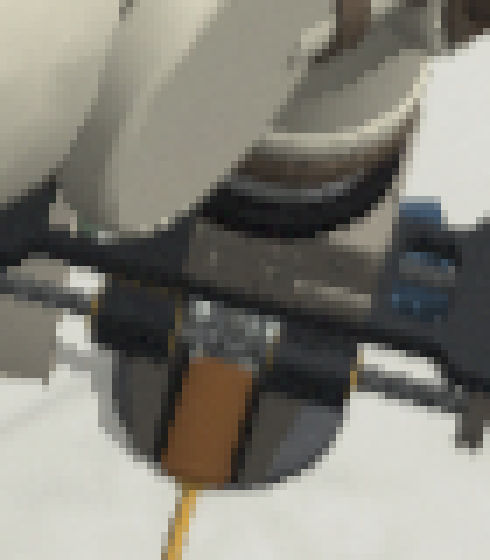

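Request:
arm_command(
  series=[
    [0,[0,0.002,0.003],0],
    [0,[0,0.004,0.006],0],
    [0,[0,0.007,0.009],0],
    [0,[0,0.009,0.012],0],
    [0,[0,0.011,0.015],0],
    [0,[0,0.0125,0.0175],0],
    [0,[0,0.0125,0.0175],0],
    [0,[0,0.0125,0.0175],0],
  ],
  newtons=4,
)

```text
t: 20.2
position: [472.9, -199.2, 142.0]
eef_rot: [2.412, 2.013, 0.0]
ft_force: [0.1, 0.4, -0.1]
grip_width: 0.259
```

```bash
python3 st.py
```

```text
20.2 [ 472.9 -199.2  142. ] [ 0.09  0.38 -0.12] [ 0.029 -0.076 -0.04 ] 0.259 [ -0.04 -33.   -30.23  -0.09   0.17  -0.  ]
```

Request:
arm_command(
  series=[
    [0.28,[0,0,0],0],
    [0.32,[0,0,0],0],
    [0.4,[0,0,0],0],
    [0.5,[0,0,0],0],
    [0.6,[0,0,0],0],
    [0.7,[0,0,0],0],
    [0.8,[0,0,0],0],
    [0.8,[0,0,0],0],
  ],
)

```text
t: 21.0
position: [472.8, -199.2, 142.0]
eef_rot: [-2.412, -2.013, 0.0]
ft_force: [-0.2, -0.0, -0.2]
grip_width: 0.791
```

```bash
python3 st.py;  python3 - <<'E'
from h import *
from cell import robot
for n in["side","top"]:
    p,d=robot.camera(n)
    u0,v0={"side":(345,130),"top":(320,135)}[n]
    cv2.imwrite(f"pics/{n}10.png",cv2.resize(p[v0:v0+100,u0:u0+80,::-1],None,fx=6,fy=6,interpolation=cv2.INTER_NEAREST))
E
```

```text
21.0 [ 472.8 -199.2  142. ] [-0.15 -0.03 -0.21] [-0.006  0.009  0.007] 0.7912 [ -0.   -33.05 -30.38  -0.04   0.06  -0.  ]
```

View pics/side10.png

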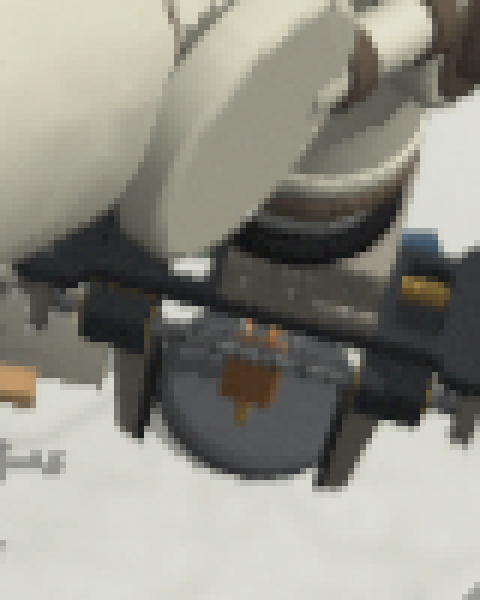

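View pics/top10.png

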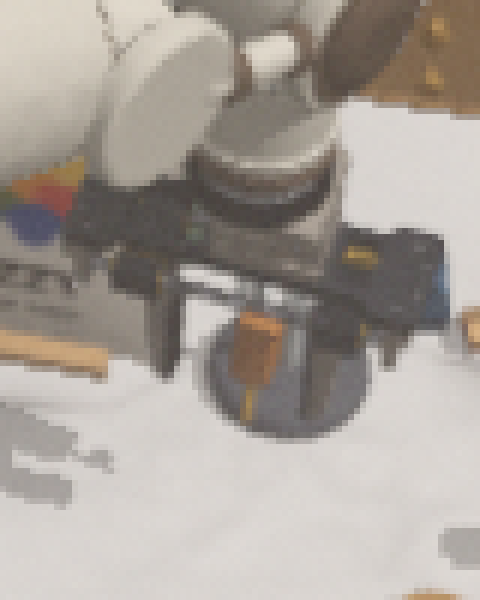

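Request:
arm_command(
  series=[
    [0.8,[0,-0.01,0],0],
    [0.8,[0,-0.03,0],0],
    [0.8,[0,-0.06,0],0],
    [0.8,[0,-0.1,0],0],
    [0.8,[0,-0.15,0],0],
    [0.8,[0,-0.2,0],0],
    [0.8,[0,-0.235,0],0],
    [0.8,[0,-0.25,0],0],
  ],
)

```text
t: 21.9
position: [373.1, -180.8, 141.8]
eef_rot: [-2.412, -2.012, 0.0]
ft_force: [1.0, -0.7, 0.5]
grip_width: 0.798
```

Request:
arm_command(
  series=[
    [0.8,[0.05,0,-0.02],0],
    [0.8,[0.13,0,-0.06],0],
    [0.8,[0.22,0,-0.1],0],
    [0.8,[0.31,0,-0.14],0],
    [0.8,[0.4,0,-0.18],0],
    [0.8,[0.47,0,-0.2],0],
    [0.8,[0.5,0,-0.2],0],
    [0.8,[0.5,0,-0.2],0],
  ],
)

```text
t: 22.7
position: [410.5, 16.7, 222.4]
eef_rot: [2.409, 2.016, 0.001]
ft_force: [-0.2, -0.2, -0.0]
grip_width: 0.8
```

```bash
cat > look.py <<'E'
import sys
from h import *
from cell import robot
k=sys.argv[1]
s=robot.read_state(); print(s["t"],s["position"],s["ft_force"])
for n in["side","top"]:
    p,d=robot.camera(n); cv2.imwrite(f"pics/{n}f{k}.png",p[:,:,::-1])
    u0,v0={"side":(350,130),"top":(325,135)}[n]
    cv2.imwrite(f"pics/{n}{k}.png",cv2.resize(p[v0:v0+85,u0:u0+70,::-1],None,fx=7,fy=7,interpolation=cv2.INTER_NEAREST))
    print(robot.find_in("key",n)[:2],robot.pinpoint("loop_bar",n)[:2])
E
python3 look.py 11
```

```text
22.7 [410.51629361  16.74836314 222.35050643] [-0.19081781 -0.24866018 -0.01074309]
[] [{'point': [515.2, -205.5, 186.7], 'p': 0.5}, {'point': [370.6, 174.4, -1.2], 'p': 0.23}]
[{'point': [503.1, -208.5, 154.7], 'p': 0.44}] [{'point': [511.9, -207.4, 188.9], 'p': 0.66}, {'point': [482.0, -421.0, 3.9], 'p': 0.33}]
```

View pics/side11.png

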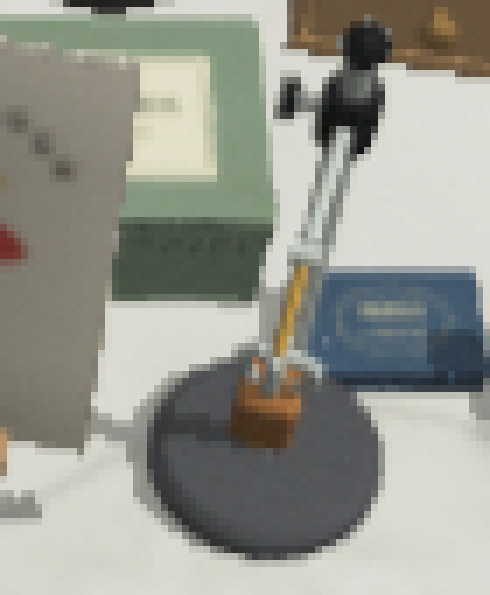

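View pics/top11.png

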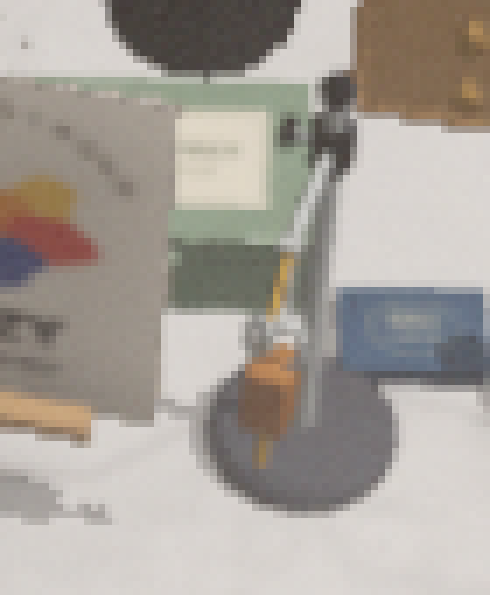

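Request:
arm_command(
  series=[
    [0.8,[0,0,0],0],
    [0.8,[0,0,0],0],
    [0.8,[0,0,0],0],
    [0.8,[0,0,0],0],
    [0.8,[0,0,0],0],
    [0.8,[0,0,0],0],
    [0.8,[0,0,0],0],
    [0.8,[0,0,0],0],
  ],
)

```text
t: 23.8
position: [410.3, 15.5, 222.0]
eef_rot: [-2.412, -2.013, 0.0]
ft_force: [0.3, -0.2, -0.0]
grip_width: 0.798
```

```bash
cat > still.py <<'E'
from h import *
from cell import robot
im=[]
for i in range(8):
    p,d=robot.camera("side"); q=p[150:215,370:410].astype(int); im.append(q)
    m=(q[:,:,0]>110)&(q[:,:,0]-q[:,:,2]>50); ys,xs=np.nonzero(m)
    print(round(robot.read_state()["t"],2),m.sum(),xs.mean().round(2),ys.mean().round(2), abs(im[-1]-im[0]).mean().round(2), abs(im[-1]-im[-2]).max() if i else 0)
E
python3 still.py; python3 look.py 12
```

```text
23.85 82 18.91 35.93 0.0 0
23.9 86 18.67 36.73 1.49 76
23.95 83 18.72 36.29 1.22 62
24.0 78 18.88 34.79 1.36 74
24.05 71 19.25 32.82 2.19 76
24.1 68 19.47 31.84 2.81 58
24.15 65 19.45 31.8 2.87 29
24.2 70 19.29 32.49 2.61 46
24.2 [410.26960709  15.51315909 221.99181617] [-0.58324057 -0.55776582  0.24729641]
[{'point': [506.0, -203.3, 155.8], 'p': 0.56}] []
[{'point': [502.6, -207.9, 156.6], 'p': 0.54}] [{'point': [511.5, -202.8, 187.0], 'p': 0.67}]
```

View pics/side12.png

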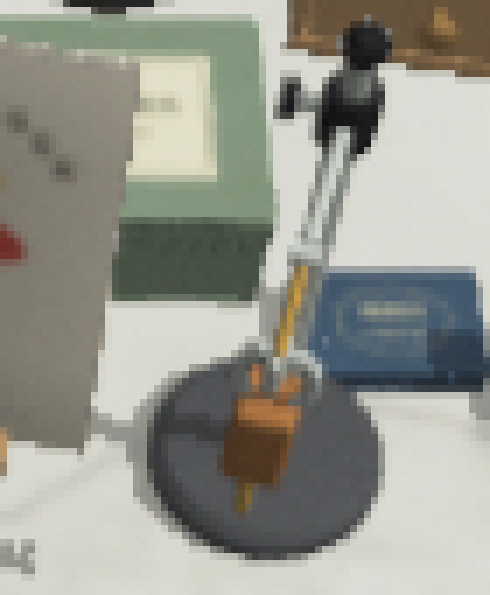

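Swinging still; wait it out.

Request:
arm_command(
  series=[
    [0.8,[0,0,0],0],
    [0.8,[0,0,0],0],
    [0.8,[0,0,0],0],
    [0.8,[0,0,0],0],
    [0.8,[0,0,0],0],
    [0.8,[0,0,0],0],
    [0.8,[0,0,0],0],
    [0.8,[0,0,0],0],
  ],
)

```text
t: 25.3
position: [410.3, 15.5, 222.0]
eef_rot: [-2.412, -2.013, 0.0]
ft_force: [-0.5, 0.3, 0.3]
grip_width: 0.798
```

Request:
arm_command(
  series=[
    [0.8,[0,0,0],0],
    [0.8,[0,0,0],0],
    [0.8,[0,0,0],0],
    [0.8,[0,0,0],0],
    [0.8,[0,0,0],0],
    [0.8,[0,0,0],0],
    [0.8,[0,0,0],0],
    [0.8,[0,0,0],0],
  ],
)

```text
t: 26.1
position: [410.3, 15.5, 222.0]
eef_rot: [-2.412, -2.013, 0.0]
ft_force: [0.2, 1.1, 0.3]
grip_width: 0.799
```

Request:
arm_command(
  series=[
    [0.8,[0,0,0],0],
    [0.8,[0,0,0],0],
    [0.8,[0,0,0],0],
    [0.8,[0,0,0],0],
    [0.8,[0,0,0],0],
    [0.8,[0,0,0],0],
    [0.8,[0,0,0],0],
    [0.8,[0,0,0],0],
  ],
)

```text
t: 26.9
position: [410.3, 15.5, 222.0]
eef_rot: [2.412, 2.013, -0.0]
ft_force: [-0.2, -0.9, 1.4]
grip_width: 0.802
```

Request:
arm_command(
  series=[
    [0.8,[0,0,0],0],
    [0.8,[0,0,0],0],
    [0.8,[0,0,0],0],
    [0.8,[0,0,0],0],
    [0.8,[0,0,0],0],
    [0.8,[0,0,0],0],
    [0.8,[0,0,0],0],
    [0.8,[0,0,0],0],
  ],
)

```text
t: 27.7
position: [410.3, 15.5, 222.0]
eef_rot: [2.412, 2.013, 0.0]
ft_force: [-0.3, -0.3, -0.4]
grip_width: 0.798
```

Request:
arm_command(
  series=[
    [0.8,[0,0,0],0],
    [0.8,[0,0,0],0],
    [0.8,[0,0,0],0],
    [0.8,[0,0,0],0],
    [0.8,[0,0,0],0],
    [0.8,[0,0,0],0],
    [0.8,[0,0,0],0],
    [0.8,[0,0,0],0],
  ],
)

```text
t: 28.5
position: [410.3, 15.5, 222.0]
eef_rot: [-2.412, -2.013, 0.0]
ft_force: [-0.0, -1.0, -0.6]
grip_width: 0.796
```

```bash
python3 still.py
```

```text
28.55 76 19.03 33.93 0.0 0
28.6 76 19.03 33.93 0.97 8
28.65 77 19.08 33.77 0.98 8
28.7 76 19.03 33.93 0.97 7
28.75 76 19.03 33.93 0.98 8
28.8 76 19.03 33.93 0.96 7
28.85 76 19.03 33.93 0.96 7
28.9 76 19.03 33.93 0.94 8
```

Still now (only pixel noise). A final look before handing in.

```bash
python3 look.py 13
python3 - <<'E'
import cv2,numpy as np
a=cv2.imread("pics/side0.png").astype(int);b=cv2.imread("pics/sidef13.png").astype(int)
d=abs(a-b).max(2)
for n,(u,v) in {"bell":(189,231),"tape":(238,242),"match":(374,260),"coast":(424,256),"stapler":(457,235)}.items(): print(n,d[v-15:v+15,u-22:u+22].mean().round(1),d[v-15:v+15,u-22:u+22].max())
E
```

```text
28.9 [410.26928119  15.51546952 222.01477569] [ 0.14614023 -0.48582403 -0.43218471]
[{'point': [505.8, -206.2, 155.0], 'p': 0.73}] [{'point': [514.7, -202.1, 189.7], 'p': 0.63}]
[{'point': [507.0, -209.6, 158.6], 'p': 0.45}] [{'point': [509.5, -206.4, 187.4], 'p': 0.5}]
bell 48.4 118
tape 15.6 82
match 13.3 21
coast 13.3 19
stapler 9.5 19
```

View pics/side13.png

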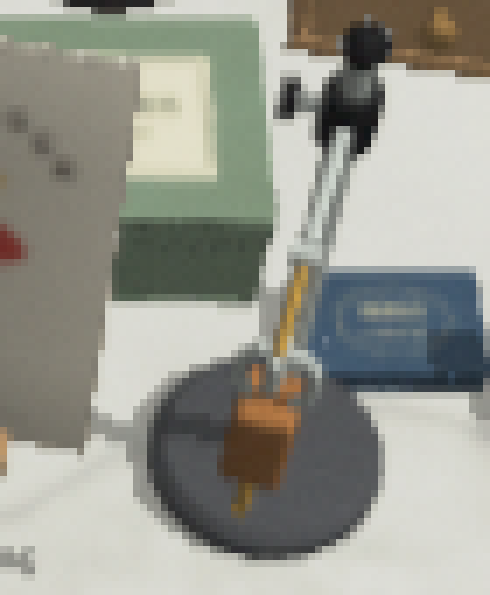

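View pics/sidef13.png

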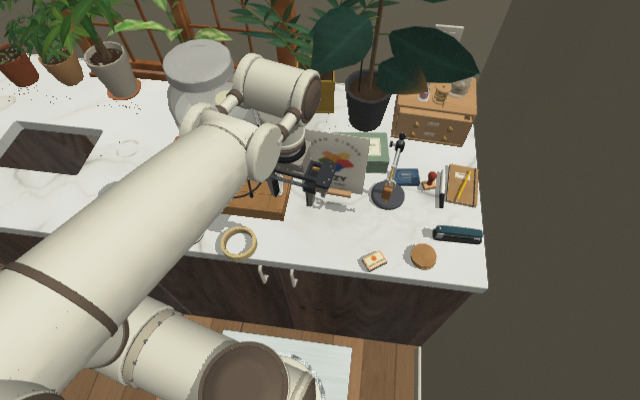

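Run:
```python
from cell import robot
print(robot.finish_job())
```

```text
the job is handed in; nothing more can be done
None
```

The key is hanging still from the snap hook with the gate shut above its loop, and the job was handed in at about 29 s of the 70 s allowed.

- **What I did:** I gripped the key across its handle and lined the loop up over the hook's mouth. I then lowered it in small steps, reading the force after each one.
- **Forces:** The largest reading was about 5.4 N against the gate. I only read forces at the end of each call, so brief peaks in between were not seen. The force dropped to zero at 16 s, when the gate snapped shut. The loop then met the bottom of the hook at about 1.5 N. With a light grip I tilted the handle down about 45°, let go, backed off and waited for the swing to stop.
- **Final checks:** In the last side picture the brass gate is shut, the loop hangs on the hook below it, and the gripper is well clear of the stand. Eight frames over 0.35 s showed no movement beyond pixel noise, and the wrist force was about zero.
- **Other objects:** The matchbox, coasters and stapler look the same as at the start. The tape also looks in place, with changes in its patch that I put down to the arm's shadow. The bell was hidden behind the arm in the last picture, so I could not check it directly, though the gripper's path stayed well above it.

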